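# Unlatch the shaker guard gate and park it open on its stay

### The arm

A 6-joint arm with a two-finger parallel gripper is mounted at the origin on the work surface. World frame = base frame: x ahead of the robot, y to its left, z up, the work surface at z = 0. Lengths are in m, angles in rad, forces in N, time in s.
With the tool pointing down it reaches from about 0.425 to 0.925 m from the base axis. Payload 12.5 kg.
Tool frame: the origin (TCP) lies between the finger pads; the fingertips stand 22 mm ahead of it and the grasp point (between the pads) lies 3 mm ahead of it; z points along the fingers, y is the line along which they close (so a half turn about z gives the same grasp; the last joint's range is limited). The gripper opens to 85 mm and grips with 20 to 120 N. Pads are 22 mm wide; open, the fingers measure 114 mm over their backs; the gripper's body (76 mm by 85 mm) begins 54 mm behind the grasp point. The pads swing forward as they close: fully open they stand 13 mm farther back than shut.
Start: joints at [-1.368, 0.491, 1.559, -0, 1.092, -0.106], TCP at [0.19, -0.595, 0.226] pointing down, gripper open.
Joint ranges: [-3.1, 3.1], [-0.84, 2.19], [0.05, 2.79], [-1.13, 4.28], [0.06, 2.93], [-2.69, 2.69]. Speed limits (rad/s): [2.22, 2.22, 2.79, 3.14, 3.14, 3.14].

### API

Orientations are given as [roll, pitch, yaw] about the fixed x, y, z axes, in that order (R = Rz(yaw) Ry(pitch) Rx(roll)).
In Python, from rig import env, cams gives the robot as it stands.
- The arm moves only by the tool arm_command, never from a script. Its argument "moves" is a list of rows, each a list of 3 entries, a list of its own where there are three numbers: the finger opening in cm, from 0 to 8.54, then the shift along the tool's x, y, z in cm, then the turn, a rotation vector about the tool's x, y, z in units of 5 degrees (1.0 is 5 degrees). A call has 1 to 8 rows; each row is the pose to reach, as a shift and turn from the pose commanded when the call began, along the tool's axes at that moment; what a row does not reach only later rows make up. A row lasts 1/10 s, in which the tool goes at most 50 mm and 8.59 degrees, less where a joint would pass 70% of its speed; a pose out of reach is approached as far as the arm can. A call with a gripper value outside its range is refused whole. The fingers move at their own pace and stop on an object; "force" is the grip in N (left out, the last holds). Time passes only in rows, so rows that repeat a pose let the fingers close. It gives the time, the measured TCP pose, the force, the opening and the grip force at its end, in the units of the state.
- env.get_state(): the state, without advancing time (a new reading comes with each control period).
- cams.camera(name): name is "side" or "top" or "wrist"; returns (picture, depth): 384x512x3 uint8, blue, green, red; 384x512 float32, m along the optical axis (not along the pixel's ray), 0 where there is no reading.
- cams.camera_info(name): a dict with "fx", "fy", "cx", "cy" (pixels), "dist" ([k1, k2, p1, p2, k3] as OpenCV has them; the pictures are not rectified), "world_to_cam" (4x4, takes a point from world to camera coordinates). Camera axes: x right, y down, z forward; pixel columns grow to the right and rows downward; lengths in m; the calibration is good to about 2 mm. A picture is of the moment at which its call begins: read the wrist's pose just before it. camera_info takes no time and is no camera call; for the wrist camera it gives the pose at the moment of the call.
- env.sign_off(): hands the job in; it is judged then, once.
The state is a dict: "time_s": time; "joints": joint angles; "joint_velocities": joint speeds; "effort": joint torques, N m; "eef_pos": TCP position; "ee_rot": TCP orientation; "contact_force": force on the tool from outside, world axes, zero at the start; "moment": the same for the moment, N m; "opening": opening from 0.0 (shut) to 1.0 (fully open); "grip_force": force on a finger pad.
Only numpy, scipy, OpenCV 4.12 (cv2) and the standard library are available. Lean on these libraries where they do the work, as an engineer would, in place of code of your own. Each camera call takes 0.05 s, during which the arm holds its last target. There are 200 camera calls.

### The job

Open the clear guard gate of the shaker bay so that the racks can be unloaded: with shut fingertips push the red thumb pad down until the latch bar lifts out of its catch, and swing the gate towards the robot, up against the back plate of the hold-open stay, then let the pad come up so that the bar drops into the stay's slot and holds the gate open by itself. Be gentle: work by the pad only (do not touch the bar), keep every push under 25 N, do not let the gate fly, and leave the racks, bottles and other things on the bench where they are.

Things in the scene. Friction and masses are not known exactly. Their poses are not given: they have to be found in the camera images.
- bay: shaker bay: grey base plate 300 x 290 mm with a low shaker and clear fence panels 136 mm high, fixed to the bench. Origin on the bench in the line of the shut gate, about midway along it; its x axis points into the bay (away from the robot), y along the shut gate towards the hinge, z up.
- gate (a joint): gate angle, rad: 0 = shut, grows as the gate opens towards the robot (clockwise from above: free end from the bay's -y direction to its -x direction at 1.57). Self-closing spring, 0.18 N m shut, 0.28 N m square open (about 2.5 to 4 N at the pad), lightly damped (0.25 N m s/rad). The bar meets the stay's back plate somewhere from 1.4 to 1.75.
- gate_hinge (a point): point on the gate's upright hinge axis, 158 mm above the bench, level with the floor of the resting pad. The gate (aluminium frame with a clear panel, 12 mm thick, top 138 mm above the bench, free end 185 mm from the axis) runs from here.
- pad_top (a point): centre of the top face of the red thumb pad's floor: 75 mm from the hinge axis, 158 mm above the bench at rest. Floor 46 mm along the gate x 44 mm across, with a 4 mm lip rising 14 mm along the outer (robot-side) edge only (inner face 18 mm from the centre): shut fingertips on the floor, moved outward, catch behind it and draw the gate open. y axis along the gate to the hinge, x to the inner side.
- thumb_pad: the red pad, one piece with the latch bar (they rock on a pivot 125 mm from the hinge axis). It goes down under about 1 to 3 N; what pushes or pulls it must stay under 25 N. Origin 3 mm below the floor's top face, axes as pad_top.
- latch (a joint): latch angle, rad: 0 = bar level (at rest, under its own weight), grows as the pad goes down and the bar's nose goes up; hard stop at 0.20 (pad centre 10 mm down). The bar clears the lugs of catch and stay only above about 0.16 (pad 8 mm down).
- latch_bar: steel latch bar 10 x 10 mm with a small brass weight on it, from the pivot to 217 mm from the hinge axis, centre 155 mm above the bench at rest. It falls by gravity when the pad is let up. The robot must not touch it.
- catch_slot (a point): centre of the catch's slot, 14 mm wide, between a yellow lug on the robot side (top 162 mm above the bench) and a taller back plate; the bar lies in it when the gate is shut.
- stay: hold-open stay: grey post on a 75 mm foot, about 205 mm from the hinge, axes as the bay's, origin under the post. Its head has a 14 mm slot: yellow lug at -y (top 162 mm up), rubber back plate at +y (top 194 mm). The head is clamped up to 16 mm to either side of the post (not measured: feel for the plate). The bar drops in only within 2 mm of the plate.
- green_rack: loose green tube rack 80 x 130 x 28 mm with capped tubes, on the shaker; origin under its centre. Leave alone.
- blue_rack: loose blue tube rack 85 x 120 x 28 mm, left of the bay; origin under its centre. Leave alone.
- tip_box: loose tip box with yellow lid 85 x 120 x 57 mm, right of the bay; origin under its centre. Leave alone.
- reagent_bottle: loose white bottle, 60 mm wide, 115 mm high; origin under its centre. Leave alone.
- small_bottle: loose white bottle, 40 mm wide, 65 mm high; origin under its centre. Leave alone.
- loose_cap: loose white screw cap, 36 mm wide, 14 mm high; origin under its centre. Leave alone.
- red_vial: loose vial lying down, 50 mm long, 14 mm thick, red cap; origin under its middle. Leave alone.
There are look-alikes about, which are no part of the job. What is shaped like the stay but blue or purple is not meant.

How it is judged:
On the way, in this order (a step that is already met when the one before it is completed fails the run):
1. the thumb pad is pressed and the bar is lifted out of the catch, the gate still shut (value of joint latch above 0.15 rad and value of joint gate below 0.15 rad and contact force between thumb_pad and the fingers above 0.5 N), for 0.1 s.
2. the gate is swung open past 1.2 rad by the pad (value of joint gate above 1.2 rad and contact force between thumb_pad and the fingers above 0.3 N), for 0.1 s.
At the end, for the whole second after the job is handed in: the gate stands open past 1.35 rad and still (under 0.05 rad/s), the bar is down (latch angle below 0.05 rad) in the stay's slot and bears on the stay (over 0.2 N), which alone holds the gate against its spring (value of joint gate above 1.35 rad and contact force between latch_bar and stay above 0.2 N and value of joint latch below 0.05 rad and velocity of joint gate between -0.05 and 0.05 rad/s); the robot touches nothing.
It fails at once if the thumb pad, the bay or the stay is pushed with more than 25 N (contact force between thumb_pad and anything else above 25 N or contact force between any of bay, stay and the arm above 25 N or contact force between any of bay, stay and the fingers above 25 N).
It fails at once if the bar is forced against the stay or the catch with more than 25 N (contact force between latch_bar and stay above 25 N or contact force between latch_bar and bay above 25 N).
It fails at once if the robot touches the latch bar (contact force between latch_bar and the fingers above 1 N or contact force between latch_bar and the arm above 1 N).
It fails at once if the gate flies open or shut (faster than 2 rad/s) (velocity of joint gate above 2 rad/s or velocity of joint gate below -2 rad/s).
It fails at once if a rack, bottle, box, cap or vial is moved by more than 20 mm (distance of any of green_rack, blue_rack, tip_box, reagent_bottle, small_bottle, loose_cap, red_vial from where it was at the start of the episode above 0.02 m).
It also fails if it takes over 64 s, if anything falls off the work surface, if the arm or the gripper's body presses on something with over 40 N, if the wrist force passes 120 N, or if a joint passes its speed limit or range.

## Working session

There is one attempt and no reset: what is moved stays moved. The work goes in short steps, Python scripts to look and compute and a tool call to move; the robot and the scene stay as the last step left them, time stands still between calls to the robot, and variables do not carry over. Pictures are saved under pics/ and viewed, at most 10 in all, crops included, and the job is handed in when it is done.

Besides the shell and the picture viewer there is one more tool, called in YAML: its name, and indented under it one key for each argument. arm_command: Moves the arm, as the interface text tells. Its arguments: {"type":"object","properties":{"moves":{"type":"array"},"force":{"type":"number"}},"required":["moves"]}

```bash
mkdir -p pics; ls; python3 - <<'E'
from rig import env,cams
import cv2,numpy as np
s=env.get_state();print({k:np.round(v,3) for k,v in s.items()})
for n in("top","side"):
    p,d=cams.camera(n);cv2.imwrite(f"pics/{n}0.png",cv2.resize(p,(800,600),interpolation=cv2.INTER_CUBIC));np.save(f"pics/{n}0.npy",d);cv2.imwrite(f"pics/{n}raw.png",p)
    i=cams.camera_info(n);print(n,i)
E
```

```text
pics
{'time_s': np.float64(0.0), 'joints': array([-1.368,  0.492,  1.559,  0.   ,  1.092, -0.106]), 'joint_velocities': array([-0.   , -0.002, -0.002, -0.001, -0.002,  0.001]), 'effort': array([-1.0000e-03, -6.1845e+01, -2.6159e+01, -0.0000e+00,  4.0000e-03,
       -0.0000e+00]), 'eef_pos': array([ 0.19 , -0.595,  0.225]), 'ee_rot': array([-3.14 , -0.   ,  0.309]), 'contact_force': array([-0.447, -0.295, -0.108]), 'moment': array([0.031, 0.046, 0.019]), 'grip_force': np.float64(0.0), 'opening': np.float64(1.001)}
top {'fx': 403.87030389689147, 'fy': 403.87030389689147, 'cx': 259.9121512173878, 'cy': 186.9799604445337, 'dist': array([-0.01686466,  0.        ,  0.        ,  0.        ,  0.        ]), 'world_to_cam': array([[-1.82600408e-02, -9.99827569e-01, -3.37689954e-03,
         4.44788014e-02],
       [-9.85023769e-01,  1.85686300e-02, -1.71415810e-01,
         4.63074379e-01],
       [ 1.71448957e-01,  1.96266628e-04, -9.85192984e-01,
         1.26243886e+00],
       [ 0.00000000e+00,  0.00000000e+00,  0.00000000e+00,
         1.00000000e+00]])}
side {'fx': 396.5419710536945, 'fy': 396.5419710536945, 'cx': 248.8622531735815, 'cy': 194.52333568873618, 'dist': array([-0.0477693,  0.       ,  0.       ,  0.       ,  0.       ]), 'world_to_cam': array([[-0.80585592, -0.59189338, -0.01607663,  0.41238577],
       [-0.43097262,  0.60495008, -0.6695506 ,  0.23621483],
       [ 0.40602812, -0.53263273, -0.74259245,  0.92128017],
       [ 0.        ,  0.        ,  0.        ,  1.        ]])}
```

View pics/top0.png

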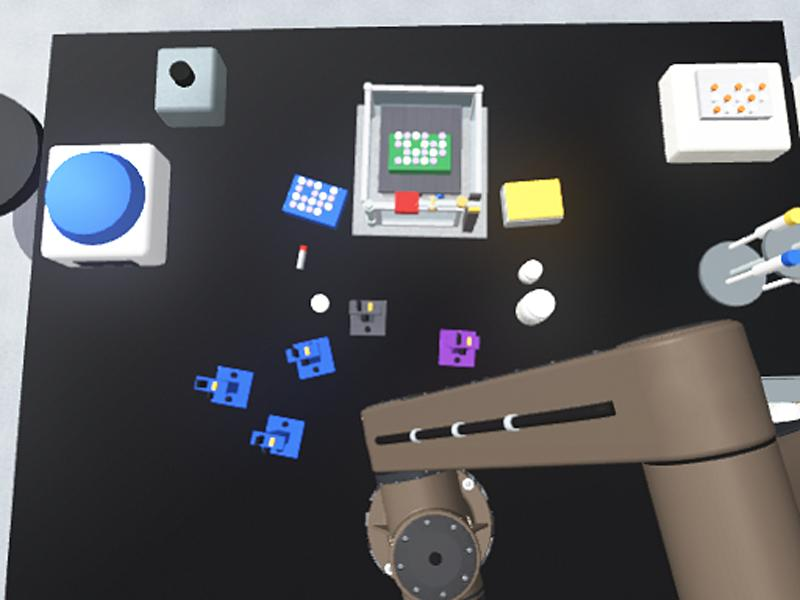

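View pics/side0.png

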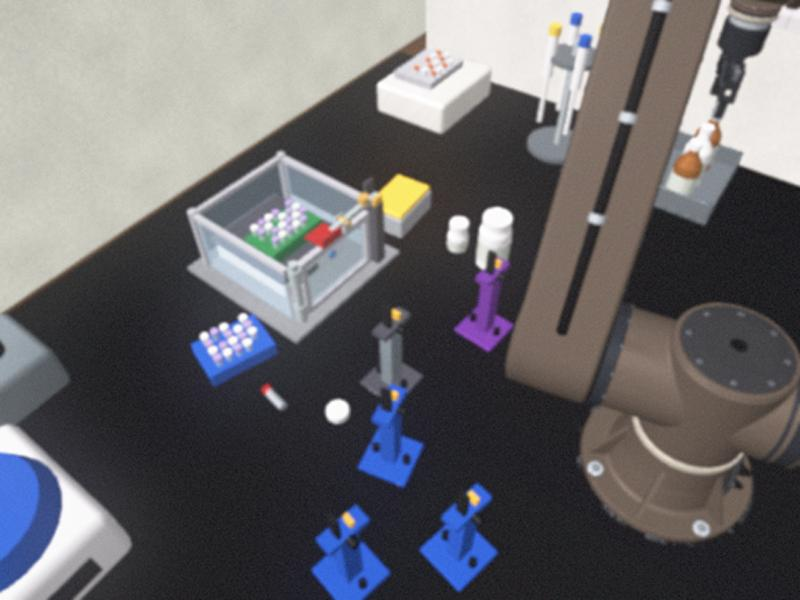

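The top view shows the bay with its red pad at about (407,202), the hinge side on the left near (370,205), the catch at (470,205), and the grey stay at (367,315). The side view confirms this layout. Next I'll enlarge it.

```bash
cat > h.py <<'E'
import numpy as np,cv2
from rig import env,cams
def px2w(n,u,v,z):
    "pixel -> world point at height z"
    i=cams.camera_info(n);K=np.array([[i['fx'],0,i['cx']],[0,i['fy'],i['cy']],[0,0,1]])
    r=np.append(cv2.undistortPoints(np.array([[[u,v]]],float),K,np.array(i['dist'])).ravel(),1)
    T=i['world_to_cam'];R=T[:3,:3];c=-R.T@T[:3,3];d=R.T@r
    return c+d*(z-c[2])/d[2]
def w2px(n,p):
    i=cams.camera_info(n);K=np.array([[i['fx'],0,i['cx']],[0,i['fy'],i['cy']],[0,0,1]])
    T=i['world_to_cam'];return cv2.projectPoints(np.array([p],float),cv2.Rodrigues(T[:3,:3])[0],T[:3,3],K,np.array(i['dist']))[0].ravel()
E
python3 - <<'E'
from h import *
p=cv2.imread("pics/topraw.png")
cv2.imwrite("pics/c1.png",cv2.resize(p[115:221,218:318],None,fx=5.6,fy=5.6,interpolation=cv2.INTER_CUBIC))
h=cv2.cvtColor(p,cv2.COLOR_BGR2HSV)
m=((h[...,0]<6)|(h[...,0]>174))&(h[...,1]>150)&(h[...,2]>100)
n,l,st,c=cv2.connectedComponentsWithStats(m.astype(np.uint8));print(st,c)
d=np.load("pics/top0.npy")
for k in range(1,n):
  if st[k,4]>40: print(px2w("top",*c[k],.158), cv2.minAreaRect(np.argwhere(l==k)[:,::-1].astype(np.float32)),np.median(d[l==k]))
E
```

```text
[[     0      0    512    384 196410]
 [   253    123     15     14    185]
 [   192    157      5      3     13]] [[255.49995927 191.56112723]
 [259.84864865 128.96756757]
 [194.23076923 157.84615385]]
[0.62020269 0.03281679 0.158     ] ((260.0, 129.5), (13.0, 14.0), 90.0) 1.214989
```

View pics/c1.png

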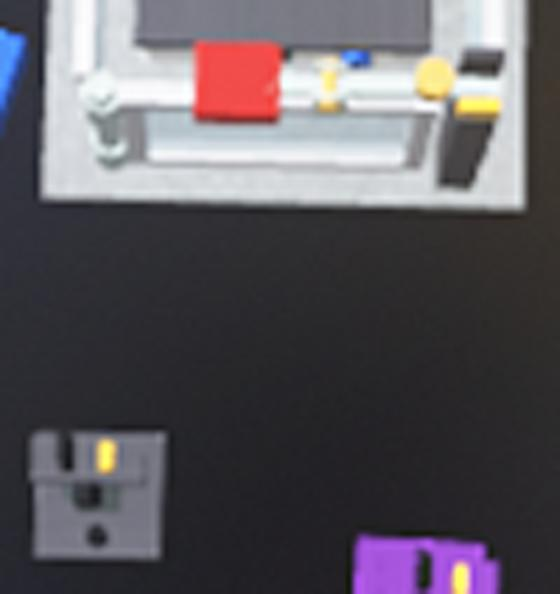

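The enlarged crop shows the pad at (239,82), the hinge post top at (100,90), the catch slot at (480,83), and the base front edge from (40,200) to (527,210). On the grey stay, the lug is at (106,455) and the rubber plate at (66,450).

```bash
python3 - <<'E'
from h import *
f=lambda u,v,z:np.round(px2w("top",u/5.6+218,v/5.6+115,z),4)
for nm,u,v,z in [("padTL",195,42,.158),("padTR",281,42,.158),("padBL",196,122,.172),("padBR",280,122,.172),("hinge",100,90,.158),("lugcatch",478,106,.162),("catchplate",484,60,.18),("knobbrass",435,78,.165),("baseL",40,200,.006),("baseR",527,210,.006),("stayLug",106,455,.162),("stayplate",66,450,.194),("footBL",35,558,.004),("footBR",162,558,.004),("footTR",166,432,.004),("pivotcol",330,85,.16)]:print(nm,f(u,v,z))
s=env.get_state();print(s['eef_pos'],s['ee_rot'],s['time_s'])
p,d=cams.camera("wrist");cv2.imwrite("pics/w0.png",p)
E
```

```text
padTL [0.6409 0.0536 0.158 ]
padTR [0.64   0.0073 0.158 ]
padBL [0.5919 0.0535 0.172 ]
padBR [0.5911 0.0092 0.172 ]
hinge [0.615 0.105 0.158]
lugcatch [ 0.601  -0.0968  0.162 ]
catchplate [ 0.6205 -0.0989  0.18  ]
knobbrass [ 0.616  -0.0741  0.165 ]
baseL [0.5958 0.1506 0.006 ]
baseR [ 0.584  -0.1416  0.006 ]
stayLug [0.4165 0.1032 0.162 ]
stayplate [0.4146 0.1215 0.194 ]
footBL [0.3803 0.1545 0.004 ]
footBR [0.3789 0.0801 0.004 ]
footTR [0.4535 0.0768 0.004 ]
pivotcol [ 0.6148 -0.0183  0.16  ]
[ 0.18993276 -0.59521178  0.2251715 ] [-3.14054592e+00 -1.03753677e-04  3.08859298e-01] 0.1
```

```bash
cat >> h.py <<'E'
from scipy.spatial.transform import Rotation as Rn
def rows(p0,yaw0,targets):
    "targets (x,y,z,yaw) -> shift cm, turn (5 deg units) in tool axes of (p0,yaw0), tool down"
    R0=Rn.from_euler('xyz',[np.pi,0,yaw0])
    for *p,y in targets:
        s=R0.inv().apply(np.array(p)-p0)*100
        print(np.round(s,2),[0,0,round(-np.degrees(y-yaw0)/5,2)])
E
python3 - <<'E'
from h import *
rows([.19,-.595,.2255],.309,[(.19,-.595,.30,.309),(.617,.036,.30,np.pi-.04),(.617,.036,.245,np.pi-.04)])
E
```

```text
[ 0.    0.   -7.45] [0, 0, np.float64(-0.0)]
[ 59.87 -47.13  -7.45] [0, 0, np.float64(-32.0)]
[ 59.87 -47.13  -1.95] [0, 0, np.float64(-32.0)]
```

arm_command:
  moves:
    - [0, [0, 0, -5], [0, 0, 0]]
    - [0, [0, 0, -8], [0, 0, -1.5]]
    - [0, [60, -47, -8], [0, 0, -32]]
    - [0, [60, -47, -8], [0, 0, -32]]
    - [0, [60, -47, -8], [0, 0, -32]]
    - [0, [60, -47, -8], [0, 0, -32]]
    - [0, [60, -47, -8], [0, 0, -32]]
    - [0, [60, -47, -8], [0, 0, -32]]
  force: 20

```text
time_s: 0.95
eef_pos: [0.3594, -0.3456, 0.3057]
ee_rot: [3.141, 0.0, 1.346]
contact_force: [1.4, -0.2, -0.2]
opening: -0.002
grip_force: 0.0
```

```bash
python3 - <<'E'
from h import *
s=env.get_state();print(s['eef_pos'],s['ee_rot'],s['time_s'],s['joints'])
rows(s['eef_pos'],s['ee_rot'][2],[(.617,.036,.30,np.pi-.04)])
E
```

```text
[ 0.35941595 -0.34558094  0.30570715] [3.14148840e+00 5.93923467e-05 1.34553782e+00] 0.95 [-8.98343110e-01  2.29449003e-01  1.74651058e+00  2.01906731e-05
  1.16551452e+00 -6.73092570e-01]
[42.95 16.58  0.57] [0, 0, np.float64(-20.12)]
```

arm_command:
  moves:
    - [0, [43, 16.6, 0.6], [0, 0, -20.1]]
    - [0, [43, 16.6, 0.6], [0, 0, -20.1]]
    - [0, [43, 16.6, 0.6], [0, 0, -20.1]]
    - [0, [43, 16.6, 0.6], [0, 0, -20.1]]
    - [0, [43, 16.6, 0.6], [0, 0, -20.1]]
    - [0, [43, 16.6, 0.6], [0, 0, -20.1]]
    - [0, [43, 16.6, 0.6], [0, 0, -20.1]]
    - [0, [43, 16.6, 0.6], [0, 0, -20.1]]

```text
time_s: 1.75
eef_pos: [0.5852, -0.0152, 0.3004]
ee_rot: [-3.141, -0.0, 2.546]
contact_force: [0.7, -1.1, 0.7]
opening: -0.001
grip_force: 0.0
```

```bash
python3 - <<'E'
from h import *
s=env.get_state();print(s['eef_pos'],s['ee_rot'],s['time_s'])
rows(s['eef_pos'],s['ee_rot'][2],[(.617,.036,.30,np.pi-.04)])
E
```

```text
[ 0.58518702 -0.01515416  0.3003599 ] [-3.14140526e+00 -7.42897780e-05  2.54607652e+00] 1.75
[0.24 6.02 0.04] [0, 0, np.float64(-6.37)]
```

arm_command:
  moves:
    - [0, [0.2, 6, 0], [0, 0, -6.4]]
    - [0, [0.2, 6, 0], [0, 0, -6.4]]
    - [0, [0.2, 6, 0], [0, 0, -6.4]]
    - [0, [0.2, 6, 0], [0, 0, -6.4]]
    - [0, [0.2, 6, 0], [0, 0, -6.4]]
    - [0, [0.2, 6, 0], [0, 0, -6.4]]
    - [0, [0.2, 6, 0], [0, 0, -6.4]]

```text
time_s: 2.45
eef_pos: [0.6167, 0.0332, 0.3004]
ee_rot: [-3.141, -0.0, 3.095]
contact_force: [-0.4, 0.4, -0.1]
opening: -0.002
grip_force: 0.0
```

```bash
python3 - <<'E'
from h import *
s=env.get_state();print(s['eef_pos'],s['ee_rot'],s['time_s'],s['joints'])
p,d=cams.camera("wrist");np.save("pics/w1.npy",d);cv2.imwrite("pics/w1raw.png",p);cv2.imwrite("pics/w1.png",cv2.resize(p,(800,600),interpolation=cv2.INTER_CUBIC))
print(cams.camera_info("wrist"))
E
```

```text
[0.61668304 0.03319279 0.30044106] [-3.14144732e+00 -8.01098598e-05  3.09541345e+00] 2.45 [-5.30763284e-02  4.17990056e-01  1.47690080e+00 -1.53888859e-04
  1.24678090e+00 -1.57764446e+00]
{'fx': 308.3666257903613, 'fy': 308.3666257903613, 'cx': 251.55349441934857, 'cy': 195.24273004538904, 'dist': array([0.01254851, 0.        , 0.        , 0.        , 0.        ]), 'world_to_cam': array([[ 4.45116811e-02,  9.99008592e-01, -7.36583700e-04,
        -6.18223688e-02],
       [ 9.47650886e-01, -4.19900085e-02,  3.16535366e-01,
        -6.49168466e-01],
       [ 3.16190621e-01, -1.47875455e-02, -9.48580423e-01,
         2.56796750e-01],
       [ 0.00000000e+00,  0.00000000e+00,  0.00000000e+00,
         1.00000000e+00]])}
```

View pics/w1.png

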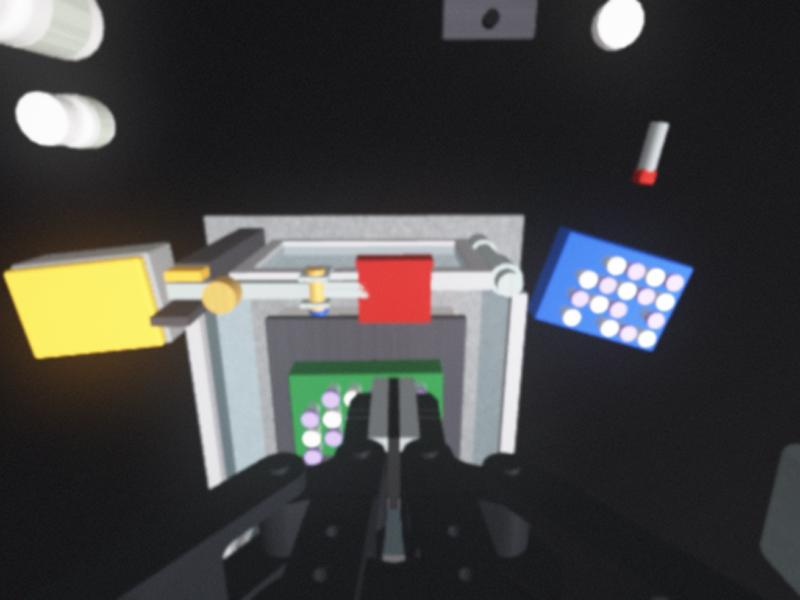

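The wrist view shows the pad from (358,256) to (432,323), with the lip edge at row 256. The hinge post top is at (508,279), the bar lies along row ~288, and the shut fingers are at (393,410).

```bash
python3 - <<'E'
from h import *
f=lambda u,v,z:np.round(px2w("wrist",u*.64,v*.64,z),4)
for nm,u,v,z in [("padinL",358,323,.158),("padinR",432,323,.158),("lipL",357,256,.172),("lipR",432,256,.172),("hinge",508,279,.158),("hinge",508,279,.165),("knob",222,295,.165),("lug",187,274,.162),("baseL",204,216,.006),("baseR",524,215,.006)]:print(nm,f(u,v,z))
i=cams.camera_info("wrist")
for p in [(.617,.034,.2785)]:print(w2px("wrist",p)/.64)
d=np.load("pics/w1.npy");print(d[185,248:258:3],d[185,270])
R=i['world_to_cam']
for u,v in [(240,170),(252,185),(270,185),(325,179)]:
  z=d[v,u];r=np.array([(u-i['cx'])/i['fx'],(v-i['cy'])/i['fy'],1])*z;print(u,v,R[:3,:3].T@(r-R[:3,3]))
E
```

```text
padinL [0.6449 0.0106 0.158 ]
padinR [0.647  0.0583 0.158 ]
lipL [0.5979 0.0142 0.172 ]
lipR [0.5998 0.0581 0.172 ]
hinge [0.6198 0.1063 0.158 ]
hinge [0.6178 0.1047 0.165 ]
knob [ 0.6202 -0.0712  0.165 ]
lug [ 0.6067 -0.0916  0.162 ]
baseL [ 0.5913 -0.1369  0.006 ]
baseR [0.6033 0.1544 0.006 ]
[391.51420444 362.36830275]
[0.30272752 0.30332127 0.30321118 0.30290943] 0.30369467
240 170 [0.60391491 0.02447083 0.17277188]
252 185 [0.6229451  0.03468363 0.15870434]
270 185 [0.62401474 0.05238158 0.15774635]
325 179 [0.62287861 0.10841343 0.14867897]
```

arm_command:
  moves:
    - [0, [-0.1, 0.3, 4], [0, 0, 0]]
    - [0, [-0.1, 0.3, 8], [0, 0, 0]]
    - [0, [-0.1, 0.3, 10], [0, 0, 0]]
    - [0, [-0.1, 0.3, 11], [0, 0, 0]]
    - [0, [-0.1, 0.3, 11], [0, 0, 0]]
    - [0, [-0.1, 0.3, 11], [0, 0, 0]]

```text
time_s: 3.1
eef_pos: [0.6184, 0.0362, 0.1916]
ee_rot: [-3.141, 0.002, 3.098]
contact_force: [0.6, 0.2, 0.5]
opening: -0.002
grip_force: 0.0
```

```bash
python3 - <<'E'
from h import *
s=env.get_state();print(s['eef_pos'],s['ee_rot'],s['contact_force'],s['moment'])
p,d=cams.camera("top");q,d=cams.camera("wrist");r,d=cams.camera("side")
f=lambda a:cv2.resize(a,(400,300),interpolation=cv2.INTER_CUBIC)
cv2.imwrite("pics/a2.png",np.vstack([np.hstack([f(p[90:165,205:305]),f(q[105:285,130:370])]),np.hstack([f(r[90:180,150:270]),f(q)])]))
E
```

```text
[0.61842937 0.03624285 0.19158426] [-3.14149821e+00  1.57240657e-03  3.09770467e+00] [0.61789631 0.15743268 0.48816637] [ 0.04516942 -0.05260062 -0.01292435]
```

View pics/a2.png

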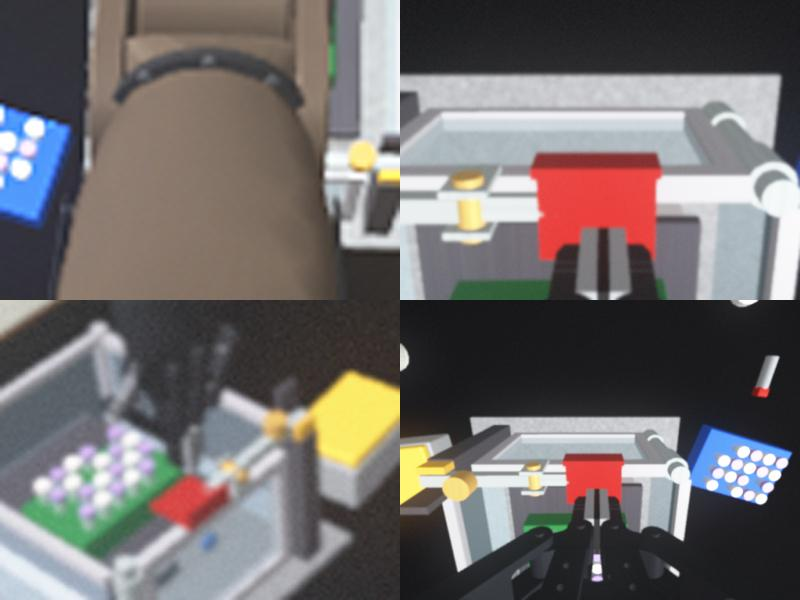

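The fingertips are about 12 mm above the inner half of the pad floor and clear of the lip. I'll lower them slowly.

arm_command:
  moves:
    - [0, [0, 0, 0.6], [0, 0, 0]]
    - [0, [0, 0, 0.9], [0, 0, 0]]
    - [0, [0, 0, 1.0], [0, 0, 0]]
    - [0, [0, 0, 1.1], [0, 0, 0]]
    - [0, [0, 0, 1.2], [0, 0, 0]]
    - [0, [0, 0, 1.3], [0, 0, 0]]
    - [0, [0, 0, 1.3], [0, 0, 0]]

```text
time_s: 3.95
eef_pos: [0.6178, 0.0363, 0.1773]
ee_rot: [-3.142, -0.0, 3.098]
contact_force: [0.2, 0.7, 0.4]
opening: 0.003
grip_force: 0.0
```

arm_command:
  moves:
    - [0, [0, 0, 0.1], [0, 0, 0]]
    - [0, [0, 0, 0.2], [0, 0, 0]]
    - [0, [0, 0, 0.3], [0, 0, 0]]
    - [0, [0, 0, 0.3], [0, 0, 0]]

```text
time_s: 4.35
eef_pos: [0.6178, 0.0363, 0.1743]
ee_rot: [-3.142, -0.0, 3.098]
contact_force: [0.2, 0.8, -0.1]
opening: 0.001
grip_force: 0.0
```

arm_command:
  moves:
    - [0, [0, 0, 0.1], [0, 0, 0]]
    - [0, [0, 0, 0.2], [0, 0, 0]]
    - [0, [0, 0, 0.2], [0, 0, 0]]

```text
time_s: 4.65
eef_pos: [0.6178, 0.0363, 0.1723]
ee_rot: [-3.142, -0.0, 3.098]
contact_force: [0.7, -0.2, -0.1]
opening: 0.001
grip_force: 0.0
```

```bash
python3 - <<'E'
from h import *
F=[]
for k in range(4):
  q,d=cams.camera("wrist");s=env.get_state();F.append(s['contact_force'])
print(np.round(F,2),s['eef_pos'],s['moment'],s['effort'])
r,d=cams.camera("side")
f=lambda a:cv2.resize(a,(400,300),interpolation=cv2.INTER_CUBIC)
cv2.imwrite("pics/a3.png",np.hstack([f(r[98:158,180:260]),f(q[150:270,170:330])]))
E
```

```text
[[-0.61  0.23 -0.21]
 [ 0.83  0.41  0.06]
 [-0.19  0.6   0.46]
 [ 0.49 -0.87 -1.06]] [0.61790535 0.03630766 0.17250429] [-0.03168243 -0.0571642  -0.03104292] [-5.82277007e-04 -6.25750351e+01 -2.38984752e+01 -5.21076563e-04
  9.77368177e-05 -5.07168988e-05]
```

View pics/a3.png

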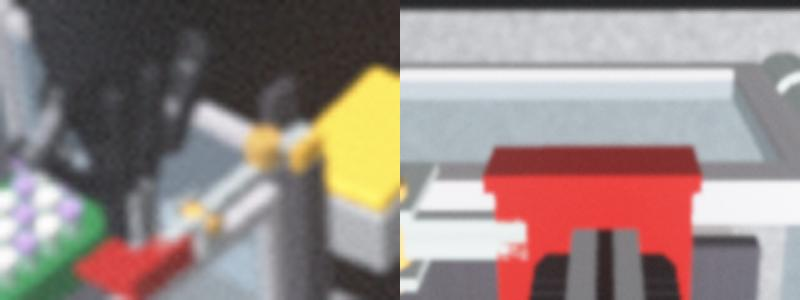

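```bash
cat >> h.py <<'E'
def look(pts=()):
    "wrist depth -> world points; mean force"
    F=[];D=[]
    for k in range(3):
        q,d=cams.camera("wrist");D.append(d);F.append(env.get_state()['contact_force'])
    i=cams.camera_info("wrist");T=i['world_to_cam'];d=np.median(D,0)
    v,u=np.mgrid[:384,:512];P=np.stack([(u-i['cx'])/i['fx']*d,(v-i['cy'])/i['fy']*d,d],-1)
    W=(P-T[:3,3])@T[:3,:3];s=env.get_state()
    h=cv2.cvtColor(q,cv2.COLOR_BGR2HSV);m=((h[...,0]<6)|(h[...,0]>174))&(h[...,1]>150)&(h[...,2]>90)&(d>0)&(W[...,2]>.13)&(W[...,2]<.2)
    print('F',np.round(np.mean(F,0),2),'tcp',np.round(s['eef_pos'],4),np.round(s['ee_rot'],3),s['time_s'])
    return q,W,m
E
python3 - <<'E'
from h import *
q,W,m=look()
R=W[m];print(len(R))
for k in np.arange(.005,.066,.006):
    a=R[(abs(R[:,1]-k)<.003)];
    b=a[a[:,0]>.606];
    if len(b):print(round(k,3),np.round(np.percentile(b[:,2],[10,50,90]),4),np.round([a[:,0].min(),a[:,0].max(),a[:,2].max()],4))
# bar
for k in np.arange(-.1,.01,.02):
    a=W[(abs(W[...,1]-k)<.004)&(abs(W[...,0]-.617)<.004)];a=a[a[:,2]>.1]
    if len(a):print('bar',round(k,2),np.round(np.percentile(a[:,2],[10,50,90]),4))
c=W[...,2];f=(abs(W[...,1]-.036)<.012)&(c>.14)&(c<.2)&~m
print('fing',np.round(np.c_[W[f][:,0],W[f][:,2]][::max(1,f.sum()//12)],3))
E
```

```text
F [ 0.1  -0.27  0.13] tcp [0.6179 0.0363 0.1725] [-3.141  0.     3.098] 5.05
3378
0.011 [0.158  0.1584 0.159 ] [0.6    0.6439 0.1723]
0.017 [0.1579 0.1585 0.159 ] [0.5999 0.644  0.1736]
0.023 [0.158  0.1585 0.159 ] [0.6003 0.6294 0.1989]
0.029 [0.1579 0.1585 0.159 ] [0.6005 0.626  0.1859]
0.035 [0.1579 0.1584 0.1589] [0.6007 0.6204 0.1733]
0.041 [0.158  0.1584 0.159 ] [0.6009 0.6207 0.1732]
0.047 [0.1579 0.1584 0.159 ] [0.6012 0.627  0.1864]
0.053 [0.1579 0.1584 0.159 ] [0.6014 0.6432 0.1984]
0.059 [0.158  0.1585 0.1589] [0.6016 0.645  0.1737]
bar -0.1 [0.1599 0.1605 0.1609]
bar -0.08 [0.15   0.174  0.1748]
bar -0.06 [0.111  0.158  0.1737]
bar -0.04 [0.1099 0.1387 0.1605]
bar -0.02 [0.104  0.1602 0.1638]
bar 0.0 [0.1258 0.2479 0.2529]
fing [[0.601 0.156]
 [0.608 0.183]
 [0.608 0.187]
 [0.609 0.188]
 [0.608 0.192]
 [0.608 0.193]
 [0.612 0.188]
 [0.609 0.196]
 [0.612 0.191]
 [0.609 0.198]
 [0.612 0.194]
 [0.612 0.197]
 [0.612 0.2  ]]
```

```bash
python3 - <<'E'
from h import *
q,W,m=look()
for u in (248,252,256,245,260,240,264):
  print(u,[(v,*np.round(W[v,u],3),*q[v,u]) for v in range(232,258,4)])
E
```

```text
F [0.03 0.13 0.39] tcp [0.6179 0.0363 0.1725] [-3.141 -0.     3.098] 5.2
248 [(232, np.float64(0.615), np.float64(0.036), np.float64(0.158), np.uint8(62), np.uint8(66), np.uint8(236)), (236, np.float64(0.617), np.float64(0.036), np.float64(0.159), np.uint8(63), np.uint8(66), np.uint8(235)), (240, np.float64(0.62), np.float64(0.036), np.float64(0.158), np.uint8(69), np.uint8(71), np.uint8(226)), (244, np.float64(0.609), np.float64(0.036), np.float64(0.185), np.uint8(99), np.uint8(96), np.uint8(104)), (248, np.float64(0.609), np.float64(0.036), np.float64(0.188), np.uint8(98), np.uint8(96), np.uint8(102)), (252, np.float64(0.608), np.float64(0.037), np.float64(0.194), np.uint8(88), np.uint8(86), np.uint8(93)), (256, np.float64(0.608), np.float64(0.037), np.float64(0.197), np.uint8(89), np.uint8(87), np.uint8(92))]
252 [(232, np.float64(0.615), np.float64(0.038), np.float64(0.158), np.uint8(63), np.uint8(66), np.uint8(236)), (236, np.float64(0.617), np.float64(0.038), np.float64(0.158), np.uint8(62), np.uint8(65), np.uint8(235)), (240, np.float64(0.619), np.float64(0.038), np.float64(0.
[... 3570 characters left out ...]
(0.158), np.uint8(64), np.uint8(66), np.uint8(236)), (236, np.float64(0.617), np.float64(0.045), np.float64(0.159), np.uint8(64), np.uint8(67), np.uint8(236)), (240, np.float64(0.62), np.float64(0.045), np.float64(0.158), np.uint8(73), np.uint8(74), np.uint8(229)), (244, np.float64(0.608), np.float64(0.044), np.float64(0.186), np.uint8(120), np.uint8(117), np.uint8(151)), (248, np.float64(0.608), np.float64(0.044), np.float64(0.19), np.uint8(124), np.uint8(120), np.uint8(140)), (252, np.float64(0.609), np.float64(0.044), np.float64(0.193), np.uint8(131), np.uint8(128), np.uint8(130)), (256, np.float64(0.609), np.float64(0.044), np.float64(0.197), np.uint8(128), np.uint8(125), np.uint8(127))]
```

The depth data shows the tips about 25 mm above the floor. They end roughly 10 mm above the TCP, not below it, and the pad hasn't been touched. I'll keep going down by feel.

arm_command:
  moves:
    - [0, [0, 0.2, 0.4], [0, 0, 0]]
    - [0, [0, 0.4, 0.8], [0, 0, 0]]
    - [0, [0, 0.4, 1.2], [0, 0, 0]]
    - [0, [0, 0.4, 1.4], [0, 0, 0]]
    - [0, [0, 0.4, 1.6], [0, 0, 0]]
    - [0, [0, 0.4, 1.6], [0, 0, 0]]

```text
time_s: 5.8
eef_pos: [0.618, 0.0403, 0.1562]
ee_rot: [-3.141, -0.0, 3.098]
contact_force: [-0.4, 0.7, 0.3]
opening: -0.003
grip_force: 0.0
```

```bash
cat >> h.py <<'E'
def pad():
    q,W,m=look();P=W[m];P=P[P[:,2]<.168]
    print('pad x',np.round(np.percentile(P[:,0],[2,98]),4),'y',np.round(np.percentile(P[:,1],[2,98]),4),'z',np.round(np.percentile(P[:,2],[2,50,98]),4))
    for v in range(225,262,2):
        if abs(W[v,250,2]-W[v-2,250,2])>.005:print('jump',v,np.round(W[v-2,250],3),np.round(W[v,250],3));break
    A=np.c_[P[:,:2],np.ones(len(P))];print('plane',np.round(np.linalg.lstsq(A,P[:,2],rcond=None)[0],3))
    return q,W,m
E
python3 -c "
from h import *
pad()"
```

```text
F [ 0.38 -0.07 -0.01] tcp [0.6181 0.0403 0.1566] [-3.141  0.     3.098] 5.95
pad x [0.6004 0.6421] y [0.0124 0.0569] z [0.1574 0.1589 0.1674]
plane [-0.121 -0.006  0.235]
```

arm_command:
  moves:
    - [0, [0, 0, 0.3], [0, 0, 0]]
    - [0, [0, 0, 0.6], [0, 0, 0]]
    - [0, [0, 0, 0.7], [0, 0, 0]]
    - [0, [0, 0, 0.8], [0, 0, 0]]
    - [0, [0, 0, 0.9], [0, 0, 0]]
    - [0, [0, 0, 1.0], [0, 0, 0]]
    - [0, [0, 0, 1.0], [0, 0, 0]]

```text
time_s: 6.65
eef_pos: [0.6181, 0.0403, 0.1464]
ee_rot: [-3.141, 0.0, 3.098]
contact_force: [1.8, 0.2, 1.3]
opening: -0.001
grip_force: 0.6
```

```bash
python3 -c "
from h import *
pad()"
```

```text
F [0.62 0.44 1.27] tcp [0.6181 0.0403 0.1465] [-3.141  0.     3.098] 6.8
pad x [0.6003 0.638 ] y [0.013  0.0573] z [0.1499 0.1553 0.1676]
jump 245 [0.605 0.042 0.165] [0.609 0.041 0.16 ]
plane [-0.271 -0.046  0.325]
```

```bash
cat >> h.py <<'E'
def tilt():
    q,W,m=look();P=W[m];P=P[(P[:,0]>.607)&(P[:,2]<.168)]
    A=np.c_[P[:,:2],np.ones(len(P))];w=np.ones(len(P),bool)
    for k in range(5):
        c=np.linalg.lstsq(A[w],P[w,2],rcond=None)[0];w=abs(A@c-P[:,2])<.0015
    print('slope x,y',np.round(c[:2],3),'n',w.sum());return W,q
E
python3 -c "
from h import *
tilt()"
```

```text
F [ 1.02 -0.36  1.5 ] tcp [0.6181 0.0403 0.1465] [-3.141  0.     3.098] 6.95
slope x,y [-0.004 -0.119] n 1376
```

arm_command:
  moves:
    - [0, [0, 0, 0.1], [0, 0, 0]]
    - [0, [0, 0, 0.2], [0, 0, 0]]
    - [0, [0, 0, 0.3], [0, 0, 0]]
    - [0, [0, 0, 0.3], [0, 0, 0]]

```text
time_s: 7.35
eef_pos: [0.618, 0.0403, 0.1433]
ee_rot: [-3.141, -0.0, 3.098]
contact_force: [1.3, -0.0, 1.6]
opening: -0.0
grip_force: 0.6
```

```bash
python3 -c "
from h import *
tilt()"
```

```text
F [-0.11 -0.8   1.25] tcp [0.618  0.0403 0.1434] [-3.141 -0.     3.098] 7.5
slope x,y [-0.009 -0.183] n 1108
```

```bash
cat >> h.py <<'E'
H=np.array([.624,.108]);U=.068;YB=-.04
def path(z,ths,o=.009,th0=None,off0=None,p0=None):
    "pull path rows for gate angles ths (deg)"
    def pose(t,o):
        a=YB-np.radians(t);d=np.array([np.sin(a),-np.cos(a)]);n=np.array([-np.cos(a),-np.sin(a)])
        return (*(H+U*d+o*n),z,np.pi+a)
    s=env.get_state();q=pose(th0,off0) if th0 is not None else None
    p=q[:3] if q else s['eef_pos'];y=q[3] if q else s['ee_rot'][2]
    rows(np.array([p[0],p[1],z]),y,[pose(t,o) for t in ths])
E
python3 -c "
from h import *
path(.143,[0,2,4,7,10,13,16,19])"
```

```text
[ 0.57 -0.02 -0.  ] [0, 0, np.float64(-0.04)]
[0.81 0.02 0.  ] [0, 0, np.float64(0.36)]
[1.04 0.06 0.  ] [0, 0, np.float64(0.76)]
[1.39 0.14 0.  ] [0, 0, np.float64(1.36)]
[1.74 0.24 0.  ] [0, 0, np.float64(1.96)]
[2.08 0.36 0.  ] [0, 0, np.float64(2.56)]
[2.41 0.49 0.  ] [0, 0, np.float64(3.16)]
[2.74 0.64 0.  ] [0, 0, np.float64(3.76)]
```

arm_command:
  moves:
    - [0, [0, 0, 0.06], [0, 0, 0]]
    - [0, [0.2, 0, 0.06], [0, 0, 0]]
    - [0, [0.4, 0, 0.06], [0, 0, 0]]
    - [0, [0.57, 0, 0.06], [0, 0, 0]]
    - [0, [0.8, 0, 0.06], [0, 0, 0.4]]
    - [0, [1.04, 0.06, 0.06], [0, 0, 0.8]]
    - [0, [1.04, 0.06, 0.06], [0, 0, 0.8]]

```text
time_s: 8.2
eef_pos: [0.608, 0.0418, 0.1432]
ee_rot: [3.141, 0.002, 3.028]
contact_force: [3.6, 3.1, 0.9]
opening: -0.0
grip_force: 2.3
```

```bash
python3 -c "
from h import *
W,q=tilt()
path(.143,[4,7,10,13,16,19,22,25])
cv2.imwrite('pics/a4.png',cv2.resize(q[90:290,120:380],(780,600)))"
```

```text
F [3.99 3.54 1.59] tcp [0.608  0.0417 0.1431] [3.141e+00 1.000e-03 3.029e+00] 8.35
slope x,y [-0.026 -0.185] n 819
[ 0.04 -0.04 -0.  ] [0, 0, np.float64(-0.03)]
[0.39 0.02 0.  ] [0, 0, np.float64(0.57)]
[0.75 0.09 0.  ] [0, 0, np.float64(1.17)]
[1.09 0.19 0.  ] [0, 0, np.float64(1.77)]
[1.43 0.3  0.  ] [0, 0, np.float64(2.37)]
[1.77 0.42 0.  ] [0, 0, np.float64(2.97)]
[2.1  0.57 0.  ] [0, 0, np.float64(3.57)]
[2.42 0.73 0.  ] [0, 0, np.float64(4.17)]
```

View pics/a4.png

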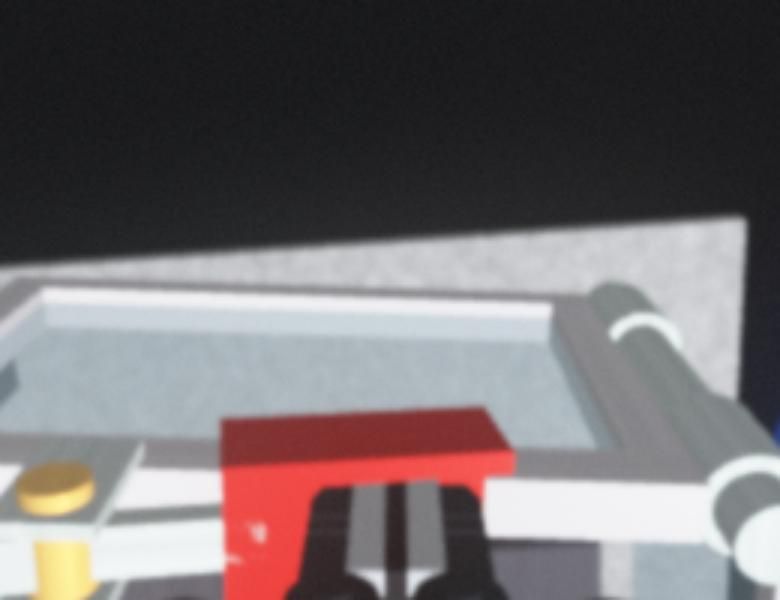

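The gate is about 4° open, with the bar lifted (slope 0.185) and the fingers behind the lip. Next I'll swing it.

arm_command:
  moves:
    - [0, [0.2, 0, 0], [0, 0, 0.3]]
    - [0, [0.55, 0.05, 0], [0, 0, 0.9]]
    - [0, [0.9, 0.14, 0], [0, 0, 1.5]]
    - [0, [1.25, 0.24, 0], [0, 0, 2.1]]
    - [0, [1.6, 0.36, 0], [0, 0, 2.7]]
    - [0, [1.95, 0.5, 0], [0, 0, 3.3]]
    - [0, [2.28, 0.65, 0], [0, 0, 3.9]]
    - [0, [2.42, 0.73, 0], [0, 0, 4.17]]

```text
time_s: 9.15
eef_pos: [0.5855, 0.0515, 0.1433]
ee_rot: [3.14, 0.003, 2.663]
contact_force: [7.2, 1.6, 2.0]
opening: 0.002
grip_force: 3.5
```

```bash
cat >> h.py <<'E'
def tilt2():
    "pad plane in tool axes; lip front line"
    q,W,m=look();s=env.get_state();R=Rn.from_euler('xyz',s['ee_rot'])
    L=R.inv().apply(W[m]-s['eef_pos']);P=L[(L[:,0]<.0105)];A=np.c_[P[:,:2],np.ones(len(P))];w=P[:,2]<np.median(P[:,2])+.015
    w&=P[:,2]>-.018
    for k in range(6):
        c=np.linalg.lstsq(A[w],P[w,2],rcond=None)[0];w=abs(A@c-P[:,2])<.0015
    T=L[L[:,2]<-.022];T=L if len(T)<50 else T
    ys=np.arange(-.04,.04,.004);e=[(y+.002,T[(T[:,1]>=y)&(T[:,1]<y+.004),0].max()) for y in ys if ((T[:,1]>=y)&(T[:,1]<y+.004)).sum()>5]
    e=np.array(e);F=P[w]
    print('tilt x,y',np.round(c[:2],3),'n',w.sum(),'lip outer edge slope,x',np.round(np.polyfit(e[:,0],e[:,1],1),4),'pad y',np.round(np.percentile(F[:,1],[1,99]),4),'Ftool',np.round(R.inv().apply(s['contact_force']),1))
    return q,W
E
python3 -c "
from h import *
q,W=tilt2()
path(.143,[25,29,33,37,41,45,49,53,56])"
```

```text
F [5.5  2.2  1.58] tcp [0.5853 0.0515 0.1433] [3.140e+00 2.000e-03 2.665e+00] 9.3
tilt x,y [-0.009  0.185] n 834 lip outer edge slope,x [-0.0491  0.0142] pad y [-0.0269  0.017 ] Ftool [-4.5  4.5 -1.6]
[ 0.05 -0.   -0.  ] [0, 0, np.float64(-0.0)]
[0.52 0.07 0.  ] [0, 0, np.float64(0.8)]
[0.99 0.19 0.  ] [0, 0, np.float64(1.6)]
[1.44 0.33 0.  ] [0, 0, np.float64(2.4)]
[1.89 0.51 0.  ] [0, 0, np.float64(3.2)]
[2.32 0.71 0.  ] [0, 0, np.float64(4.0)]
[2.74 0.95 0.  ] [0, 0, np.float64(4.8)]
[3.14 1.21 0.  ] [0, 0, np.float64(5.6)]
[3.42 1.43 0.  ] [0, 0, np.float64(6.2)]
```

arm_command:
  moves:
    - [0, [0.3, 0.1, 0], [0, 0, 0.5]]
    - [0, [0.75, 0.2, 0], [0, 0, 1.2]]
    - [0, [1.2, 0.35, 0], [0, 0, 2.0]]
    - [0, [1.66, 0.5, 0], [0, 0, 2.8]]
    - [0, [2.1, 0.7, 0], [0, 0, 3.6]]
    - [0, [2.53, 0.93, 0], [0, 0, 4.4]]
    - [0, [2.94, 1.18, 0], [0, 0, 5.2]]
    - [0, [3.2, 1.35, 0], [0, 0, 5.7]]

```text
time_s: 10.1
eef_pos: [0.5628, 0.0776, 0.1431]
ee_rot: [3.141, 0.002, 2.165]
contact_force: [5.3, -3.9, 0.8]
opening: 0.001
grip_force: 4.1
```

```bash
python3 -c "
from h import *
q,W=tilt2()
path(.143,[53.5,56,59,62,65,68,71,74,77])"
```

```text
F [ 4.47 -1.55  1.5 ] tcp [0.5627 0.0778 0.1431] [3.141e+00 1.000e-03 2.169e+00] 10.25
tilt x,y [-0.012  0.189] n 897 lip outer edge slope,x [-0.0962  0.0143] pad y [-0.0273  0.017 ] Ftool [-3.8  3.  -1.6]
[-0.05 -0.03 -0.  ] [0, 0, np.float64(0.01)]
[0.24 0.02 0.  ] [0, 0, np.float64(0.51)]
[0.6  0.09 0.  ] [0, 0, np.float64(1.11)]
[0.94 0.18 0.  ] [0, 0, np.float64(1.71)]
[1.29 0.29 0.  ] [0, 0, np.float64(2.31)]
[1.62 0.41 0.  ] [0, 0, np.float64(2.91)]
[1.95 0.56 0.  ] [0, 0, np.float64(3.51)]
[2.27 0.72 0.  ] [0, 0, np.float64(4.11)]
[2.58 0.9  0.  ] [0, 0, np.float64(4.71)]
```

```bash
sed -i 's/^H=.*/H=np.array([.627,.106]);U=.070;YB=-.04/;s/o=.009,/o=.008,/' h.py; python3 -c "
from h import *
path(.143,[59,61,63,66,69,72,75,78])"
```

```text
[0.18 0.02 0.  ] [0, 0, np.float64(1.11)]
[0.42 0.07 0.  ] [0, 0, np.float64(1.51)]
[0.66 0.13 0.  ] [0, 0, np.float64(1.91)]
[1.01 0.25 0.  ] [0, 0, np.float64(2.51)]
[1.36 0.38 0.  ] [0, 0, np.float64(3.11)]
[1.69 0.52 0.  ] [0, 0, np.float64(3.71)]
[2.02 0.69 0.  ] [0, 0, np.float64(4.31)]
[2.34 0.87 0.  ] [0, 0, np.float64(4.91)]
```

arm_command:
  moves:
    - [0, [0.2, 0.04, 0], [0, 0, 0.9]]
    - [0, [0.45, 0.1, 0], [0, 0, 1.5]]
    - [0, [0.7, 0.17, 0], [0, 0, 2.0]]
    - [0, [1.0, 0.28, 0], [0, 0, 2.5]]
    - [0, [1.35, 0.4, 0], [0, 0, 3.1]]
    - [0, [1.7, 0.55, 0], [0, 0, 3.7]]
    - [0, [2.0, 0.72, 0], [0, 0, 4.3]]
    - [0, [2.3, 0.9, 0], [0, 0, 4.9]]

```text
time_s: 11.05
eef_pos: [0.5555, 0.1015, 0.1424]
ee_rot: [-3.138, 0.001, 1.739]
contact_force: [-3.2, -5.1, 1.7]
opening: 0.001
grip_force: 3.4
```

```bash
python3 -c "
from h import *
q,W=tilt2()
cv2.imwrite('pics/a5.png',cv2.resize(q,(800,600)))
path(.143,[78,80,82,83,84,85,86,87,88,89,90,91])"
```

```text
F [-1.7  -3.54  1.49] tcp [0.5558 0.1019 0.1425] [-3.139  0.     1.742] 11.2
tilt x,y [0.003 0.202] n 885 lip outer edge slope,x [0.0124 0.0158] pad y [-0.0265  0.0167] Ftool [-3.4 -2.3 -1.1]
[0.01 0.08 0.  ] [0, 0, np.float64(0.02)]
[0.25 0.12 0.  ] [0, 0, np.float64(0.42)]
[0.49 0.16 0.  ] [0, 0, np.float64(0.82)]
[0.62 0.18 0.  ] [0, 0, np.float64(1.02)]
[0.74 0.21 0.  ] [0, 0, np.float64(1.22)]
[0.86 0.23 0.  ] [0, 0, np.float64(1.42)]
[0.97 0.26 0.  ] [0, 0, np.float64(1.62)]
[1.09 0.3  0.  ] [0, 0, np.float64(1.82)]
[1.21 0.33 0.  ] [0, 0, np.float64(2.02)]
[1.33 0.37 0.  ] [0, 0, np.float64(2.22)]
[1.45 0.4  0.  ] [0, 0, np.float64(2.42)]
[1.56 0.45 0.  ] [0, 0, np.float64(2.62)]
```

View pics/a5.png

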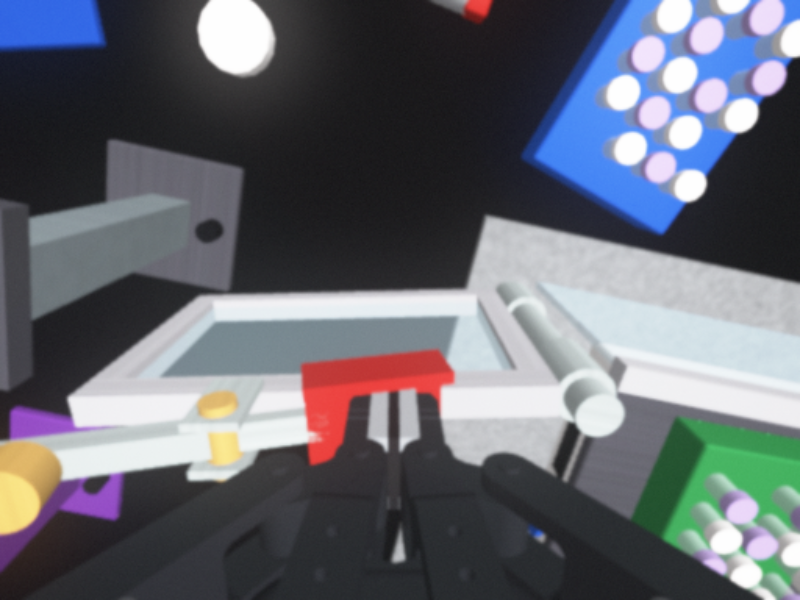

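The gate stands at about 77° with the bar raised, and the stay head is at the left edge near (15,290). I'll continue slowly and watch the force.

arm_command:
  moves:
    - [0, [0.12, 0.0, 0], [0, 0, 0.2]]
    - [0, [0.25, 0.02, 0], [0, 0, 0.4]]
    - [0, [0.37, 0.05, 0], [0, 0, 0.6]]
    - [0, [0.5, 0.08, 0], [0, 0, 0.8]]
    - [0, [0.62, 0.1, 0], [0, 0, 1.0]]
    - [0, [0.74, 0.12, 0], [0, 0, 1.2]]
    - [0, [0.74, 0.12, 0], [0, 0, 1.2]]

```text
time_s: 11.9
eef_pos: [0.5568, 0.1099, 0.1429]
ee_rot: [3.141, -0.0, 1.634]
contact_force: [-1.9, -3.9, 1.0]
opening: 0.0
grip_force: 1.4
```

```bash
python3 -c "
from h import *
q,W=tilt2()
path(.143,[84,85,86,87,88,89,90,91])"
```

```text
F [-2.15 -2.96  1.07] tcp [0.5568 0.1097 0.1429] [ 3.141 -0.     1.635] 12.05
tilt x,y [-0.001  0.193] n 1056 lip outer edge slope,x [-0.1035  0.0137] pad y [-0.0282  0.015 ] Ftool [-2.7 -2.7 -1.2]
[-0.03 -0.02 -0.  ] [0, 0, np.float64(-0.01)]
[ 0.1  -0.01 -0.  ] [0, 0, np.float64(0.19)]
[0.22 0.01 0.  ] [0, 0, np.float64(0.39)]
[0.34 0.03 0.  ] [0, 0, np.float64(0.59)]
[0.46 0.05 0.  ] [0, 0, np.float64(0.79)]
[0.58 0.07 0.  ] [0, 0, np.float64(0.99)]
[0.7 0.1 0. ] [0, 0, np.float64(1.19)]
[0.82 0.13 0.  ] [0, 0, np.float64(1.39)]
```

arm_command:
  moves:
    - [0, [0.12, 0, 0], [0, 0, 0.2]]
    - [0, [0.22, 0.01, 0], [0, 0, 0.4]]
    - [0, [0.34, 0.03, 0], [0, 0, 0.6]]
    - [0, [0.34, 0.03, 0], [0, 0, 0.6]]

```text
time_s: 12.45
eef_pos: [0.5569, 0.1133, 0.1429]
ee_rot: [3.141, -0.0, 1.581]
contact_force: [-1.0, -3.9, 0.9]
opening: 0.001
grip_force: 1.5
```

```bash
python3 -c "
from h import *
q,W=tilt2()"
```

```text
F [-0.9  -2.98  1.06] tcp [0.5569 0.1131 0.1429] [ 3.141 -0.     1.583] 12.6
tilt x,y [0.007 0.191] n 1040 lip outer edge slope,x [0.0119 0.0162] pad y [-0.0281  0.0149] Ftool [-3.4 -1.2 -1.1]
```

arm_command:
  moves:
    - [0, [0.06, 0, 0], [0, 0, 0.1]]
    - [0, [0.12, 0, 0], [0, 0, 0.2]]
    - [0, [0.16, 0, 0], [0, 0, 0.3]]
    - [0, [0.2, 0.01, 0], [0, 0, 0.35]]
    - [0, [0.2, 0.01, 0], [0, 0, 0.35]]

```text
time_s: 13.1
eef_pos: [0.557, 0.1151, 0.1429]
ee_rot: [3.141, -0.0, 1.552]
contact_force: [0.6, -4.0, 1.3]
opening: 0.003
grip_force: 1.9
```

```bash
python3 -c "
from h import *
q,W=tilt2()"
```

```text
F [ 0.23 -3.5   1.3 ] tcp [0.557  0.1151 0.1429] [ 3.141 -0.     1.552] 13.25
tilt x,y [0.005 0.19 ] n 977 lip outer edge slope,x [0.0031 0.0159] pad y [-0.028   0.0149] Ftool [-3.7  0.5 -1.6]
```

arm_command:
  moves:
    - [0, [0.04, 0, 0], [0, 0, 0.07]]
    - [0, [0.08, 0, 0], [0, 0, 0.14]]
    - [0, [0.12, 0, 0], [0, 0, 0.2]]
    - [0, [0.15, 0, 0], [0, 0, 0.25]]
    - [0, [0.15, 0, 0], [0, 0, 0.25]]
    - [0, [0.15, 0, 0], [0, 0, 0.25]]

```text
time_s: 13.85
eef_pos: [0.5571, 0.1166, 0.1429]
ee_rot: [3.141, -0.0, 1.53]
contact_force: [1.8, -4.1, 1.2]
opening: -0.003
grip_force: 2.1
```

```bash
python3 -c "
from h import *
q,W=tilt2()"
```

```text
F [ 2.01 -3.79  0.75] tcp [0.5571 0.1166 0.1429] [ 3.141 -0.     1.53 ] 14.0
tilt x,y [0.01  0.188] n 757 lip outer edge slope,x [0.0376 0.0168] pad y [-0.028   0.0149] Ftool [-3.7  2.9 -1. ]
```

arm_command:
  moves:
    - [0, [0.04, 0.02, 0], [0, 0, 0.07]]
    - [0, [0.08, 0.04, 0], [0, 0, 0.14]]
    - [0, [0.12, 0.04, 0], [0, 0, 0.2]]
    - [0, [0.15, 0.04, 0], [0, 0, 0.25]]
    - [0, [0.15, 0.04, 0], [0, 0, 0.25]]
    - [0, [0.15, 0.04, 0], [0, 0, 0.25]]

```text
time_s: 14.6
eef_pos: [0.5573, 0.1181, 0.1428]
ee_rot: [-3.141, 0.0, 1.508]
contact_force: [1.4, -4.8, 0.7]
opening: -0.006
grip_force: 2.0
```

```bash
python3 -c "
from h import *
q,W=tilt2()"
```

```text
F [ 0.98 -4.23  1.39] tcp [0.5573 0.1181 0.1428] [-3.142  0.     1.508] 14.75
tilt x,y [0.003 0.192] n 761 lip outer edge slope,x [0.0406 0.0168] pad y [-0.028   0.0149] Ftool [-3.8  1.2 -2.1]
```

arm_command:
  moves:
    - [0, [0.04, 0, 0], [0, 0, 0]]
    - [0, [0.08, 0, 0], [0, 0, 0]]
    - [0, [0.12, 0, 0], [0, 0, 0.1]]
    - [0, [0.15, 0, 0], [0, 0, 0.1]]
    - [0, [0.15, 0, 0], [0, 0, 0.1]]
    - [0, [0.15, 0, 0], [0, 0, 0.1]]

```text
time_s: 15.35
eef_pos: [0.5573, 0.1188, 0.1429]
ee_rot: [-3.141, 0.001, 1.5]
contact_force: [0.2, -9.5, 2.6]
opening: 0.002
grip_force: 5.1
```

```bash
python3 -c "
from h import *
q,W=tilt2();p,d=cams.camera('side');t,d=cams.camera('top')
f=lambda a:cv2.resize(a,(400,300),interpolation=cv2.INTER_CUBIC)
cv2.imwrite('pics/a6.png',np.vstack([np.hstack([f(p[170:260,200:320]),f(t[150:225,205:305])]),np.hstack([f(p),f(q)])]))"
```

```text
F [ 0.15 -9.95  2.3 ] tcp [0.5574 0.1188 0.1428] [-3.141e+00  1.000e-03  1.500e+00] 15.5
tilt x,y [0.004 0.189] n 767 lip outer edge slope,x [0.0507 0.0169] pad y [-0.028   0.0149] Ftool [-9.5  0.8 -2. ]
```

View pics/a6.png

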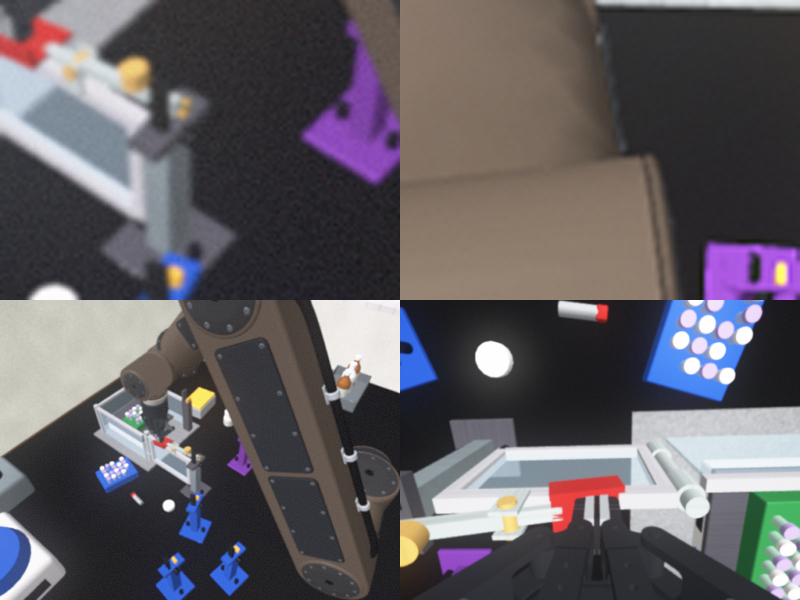

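Fy jumped from about 4 N to 10 N, so the bar is now against the stay's back plate; the side view shows it at the head. I'll keep a light preload and raise the fingers to let the pad up.

arm_command:
  moves:
    - [0, [-0.02, 0, -0.1], [0, 0, 0]]
    - [0, [-0.02, 0, -0.2], [0, 0, 0]]
    - [0, [-0.02, 0, -0.3], [0, 0, 0]]
    - [0, [-0.02, 0, -0.4], [0, 0, 0]]
    - [0, [-0.02, 0, -0.5], [0, 0, 0]]
    - [0, [-0.02, 0, -0.6], [0, 0, 0]]
    - [0, [-0.02, 0, -0.6], [0, 0, 0]]

```text
time_s: 16.3
eef_pos: [0.5569, 0.1187, 0.1486]
ee_rot: [-3.14, 0.001, 1.5]
contact_force: [-1.6, -8.2, 0.1]
opening: 0.004
grip_force: 4.4
```

```bash
python3 -c "
from h import *
q,W=tilt2()"
```

```text
F [-1.2  -8.87  1.04] tcp [0.5569 0.1188 0.1486] [-3.14e+00  1.00e-03  1.50e+00] 16.45
tilt x,y [-0.001  0.081] n 741 lip outer edge slope,x [0.023  0.0165] pad y [-0.0276  0.0168] Ftool [-9.3 -0.7 -0.8]
```

arm_command:
  moves:
    - [0, [0, 0, -0.1], [0, 0, 0]]
    - [0, [0, 0, -0.2], [0, 0, 0]]
    - [0, [0, 0, -0.3], [0, 0, 0]]
    - [0, [0, 0, -0.4], [0, 0, 0]]
    - [0, [0, 0, -0.5], [0, 0, 0]]
    - [0, [0, 0, -0.6], [0, 0, 0]]
    - [0, [0, 0, -0.6], [0, 0, 0]]

```text
time_s: 17.15
eef_pos: [0.5566, 0.1188, 0.1541]
ee_rot: [-3.139, 0.001, 1.5]
contact_force: [-1.6, -9.0, -3.1]
opening: -0.002
grip_force: 4.1
```

```bash
python3 -c "
from h import *
q,W=tilt2()"
```

```text
F [-0.59 -8.36 -3.94] tcp [0.5566 0.1188 0.1541] [-3.139e+00  1.000e-03  1.500e+00] 17.3
tilt x,y [ 0.    -0.004] n 792 lip outer edge slope,x [0.0267 0.0165] pad y [-0.0274  0.0175] Ftool [-8.4 -0.2  4.4]
```

The latch is level. Next I'll back off sideways so the stay takes the load.

arm_command:
  moves:
    - [0, [-0.1, 0, 0], [0, 0, 0]]
    - [0, [-0.15, 0, 0], [0, 0, 0]]
    - [0, [-0.2, 0, 0], [0, 0, 0]]
    - [0, [-0.25, 0, 0], [0, 0, 0]]
    - [0, [-0.35, 0, 0], [0, 0, 0]]
    - [0, [-0.45, 0, -0.1], [0, 0, 0]]
    - [0, [-0.55, 0, -0.2], [0, 0, 0]]
    - [0, [-0.55, 0, -0.2], [0, 0, 0]]

```text
time_s: 18.1
eef_pos: [0.5572, 0.1138, 0.1572]
ee_rot: [3.141, -0.0, 1.499]
contact_force: [0.7, 0.1, -0.3]
opening: 0.001
grip_force: 0.0
```

```bash
python3 -c "
from h import *
q,W=tilt2()"
```

```text
F [-0.16  0.37 -0.2 ] tcp [0.5571 0.1139 0.1569] [3.141 0.    1.499] 18.25
tilt x,y [-0.001  0.001] n 1458 lip outer edge slope,x [-0.0842  0.018 ] pad y [-0.028  0.016] Ftool [ 0.2 -0.1 -0.4]
```

arm_command:
  moves:
    - [0, [0, 0, -1], [0, 0, 0]]
    - [0, [0, 0, -3], [0, 0, 0]]
    - [0, [0, 0, -6], [0, 0, 0]]
    - [0, [0, 0, -10], [0, 0, 0]]
    - [0, [0, 0, -13], [0, 0, 0]]
    - [0, [0, 0, -13], [0, 0, 0]]
    - [0, [0, 0, -13], [0, 0, 0]]

```text
time_s: 18.95
eef_pos: [0.5569, 0.1139, 0.2876]
ee_rot: [3.14, -0.0, 1.5]
contact_force: [0.7, 0.3, -0.7]
opening: -0.0
grip_force: 0.0
```

```bash
python3 -c "
from h import *
s=env.get_state();print(s['eef_pos'],s['time_s'])
q,d=cams.camera('wrist');p,d=cams.camera('side')
f=lambda a:cv2.resize(a,(400,300),interpolation=cv2.INTER_CUBIC)
cv2.imwrite('pics/a7.png',np.hstack([f(p[170:260,200:320]),f(q)]))"
```

```text
[0.55690997 0.11387977 0.28756615] 18.95
```

View pics/a7.png

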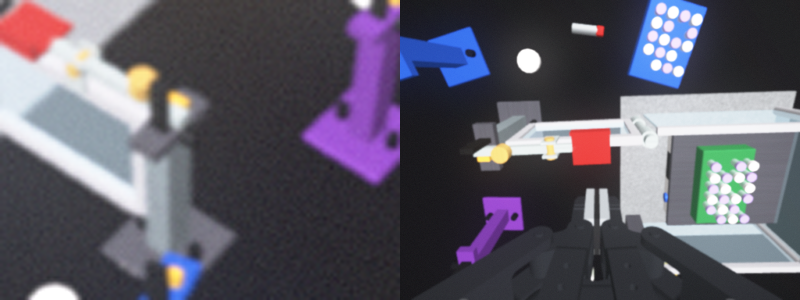

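The gate stands open with the bar level and seated between the plate and the lug, and the robot is clear. I'll hand the job in now.

```bash
python3 -c "
from rig import env
print(env.sign_off())"
```

```text
the job is handed in; nothing more can be done
None
```

The gate is open at about 90°, with the bar down in the grey stay's slot and the robot clear of everything. The job was handed in at about 19 s; I got no verdict back, and the wrist sensor read about 10 N at most.

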